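Set the address switches of the call-bell receiver

TASK

The white call-bell receiver on the table has three slide switches side by side that set its address. Set them so that, counted from the left as seen from the robot, they stand on, off, on; on is away from the robot (the bar marks, the side with the stub aerial) and off is towards the robot (the ring marks). Slide the wrong ones fully over to their ends, and do not switch off the one that is already rightly on.

Things in the scene. Friction and masses are not known exactly. Their poses are not given: they have to be found in the camera images.
- receiver: White flat box fixed to the table, 130 (x) x 200 (y) x 36 mm high, black stub aerial out of its far edge. Origin: centre of underside; x to its far (on) side, within 20 degrees of straight away from the robot; y to its left; z up. On top three grey frames 78 x 36 mm, top 39 mm above the table, centred at x = 0, y = +50 (left), 0, -50 mm (right), one knob each, with 34 mm clear between knobs.
- knob_a (a point): Top centre of the knob of the left or right switch (varies), which starts on. White block 14 mm (x) by 16 mm (y), its top 57 mm above the table, 18 mm proud of its grey frame. Slides along the receiver's x only, between hard stops: x = +18 mm in the receiver's frame is fully on, -18 mm fully off. Needs 2 to 3 N to push; stays where left.
- knob_b (a point): Top centre of the knob of the other outer switch, which starts off. White block 14 mm (x) by 16 mm (y), its top 57 mm above the table, 18 mm proud of its grey frame. Slides along the receiver's x only, between hard stops: x = +18 mm in the receiver's frame is fully on, -18 mm fully off. Needs 2 to 3 N to push; stays where left.
- knob_c (a point): Top centre of the knob of the middle switch, which starts on. White block 14 mm (x) by 16 mm (y), its top 57 mm above the table, 18 mm proud of its grey frame. Slides along the receiver's x only, between hard stops: x = +18 mm in the receiver's frame is fully on, -18 mm fully off. Needs 2 to 3 N to push; stays where left.

How it is judged:
By the outcome, as a careful person would: the job done as asked, in the order asked, and still so for the second after the job is handed in, with the robot touching nothing.
It also fails if it takes over 32 s, if anything falls off the work surface, if the arm or the gripper's body presses on something with over 40 N, if the wrist force passes 120 N, or if a joint passes its speed limit or range.

ROBOT

A 6-joint arm with a two-finger parallel gripper is mounted at the origin on a cart in front of the work surface, level with it; the furniture and walls round the work are solid. World frame = base frame: x ahead of the robot, y to its left, z up, the work surface at z = 0. Lengths are in m, angles in rad, forces in N, time in s.
With the tool pointing down it reaches from about 0.35 to 0.775 m from the base axis. Payload 5.5 kg.
Tool frame: the origin (TCP) lies between the finger pads; the fingertips stand 11 mm ahead of it and the grasp point (between the pads) lies 8 mm behind it (tips_ahead is the distance from the TCP to the fingertips, in m); z points along the fingers, y is the line along which they close (so a half turn about z gives the same grasp; the last joint's range is limited). The gripper opens to 85 mm and grips with 20 to 120 N. Pads are 22 mm wide; open, the fingers measure 114 mm over their backs; the gripper's body (76 mm by 85 mm) begins 54 mm behind the grasp point. The pads swing forward as they close: fully open they stand 13 mm farther back than shut.
Start: joints at [-1.366, 0.313, 0.046, 1.304, 0, 1.431], TCP at [0.194, -0.541, 0.242] pointing down, gripper open.
Joint ranges: [-2.76, 2.76], [-0.86, 1.69], [-1.03, 1.26], [-2.2, 2.34], [-1.47, 1.5], [-3.14, 3.14]. Speed limits (rad/s): [2.57, 2.57, 3.14, 3.14, 3.14, 3.14].

INTERFACE

Orientations are given as a unit quaternion [w, x, y, z].
In Python, from workcell import * gives the robot as it stands. The module is installed in compiled form; this text tells all that it offers.
- The arm moves only by the tool jog_arm, never from a script. Its argument "moves" is a list of rows, each an object with "fingers": the closure, from 0 (fully open) to 1 (shut); "slide": the shift along the tool's x, y, z in mm, a list of three; "angular": the turn, a rotation vector about the tool's x, y, z in degrees, a list of three. A call has 1 to 10 rows; each row is the pose to reach, as a shift and turn from the pose commanded when the call began, along the tool's axes at that moment; what a row does not reach only later rows make up. A row lasts 1/12 s, in which the tool goes at most 41.7 mm and 7.16 degrees, less where a joint would pass 70% of its speed; a pose out of reach is approached as far as the arm can. A call with a gripper value outside its range is refused whole. The fingers move at their own pace and stop on an object; "squeeze" is the grip in N (left out, the last holds). Time passes only in rows, so rows that repeat a pose let the fingers close. It gives the time, the measured TCP pose, the force, the opening and the grip force at its end, in the units of the state.
- get_state(): the state, without advancing time (a new reading comes with each control period).
- read_camera(name): name is "side" or "top"; returns a dict with "color" (480x640x3 uint8, red, green, blue), "fovy" (degrees; the focal length in pixels is half the picture's height over the tangent of half this angle, whatever the lens; pixels are square), "cx", "cy" (the principal point, pixels), "world_from_camera" (4x4, takes a point from camera to world coordinates). Camera axes: x right, y down, z forward; pixel columns grow to the right and rows downward; lengths in m; the calibration is good to about 2 mm. A picture is of the moment at which its call begins. There is no depth.
- hand_in(): hands the job in; it is judged then, once.
Trained networks look in a picture, given as the dict that the camera call returned (one of the last four; its "shot" number tells which), for a name from the list of things; names that differ only in an ending like _2 or _b are one class to them, and where a whole thing is asked for, a point or a joint stands for the part that bears it (a point fixed in the world has none). Each returns a list of dicts, best first, with "p" (0 to 1); they miss things now and then, are a little off and sometimes report something else, mostly with a low value. They report only what shows in the picture. A call takes as long as a camera call.
- look_for(target, picture): "point" ([column, row] in pixels, amid what is visible of it).
- tip_of(target, picture): "point" ([column, row] in pixels: a listed point, or the origin of a listed thing).
The state is a dict: "clock": time; "joint_pos": joint angles; "qvel": joint speeds; "tau": joint torques, N m; "tcp_pos": TCP position; "orientation": TCP orientation; "wrist_force": force on the tool from outside, world axes, zero at the start; "ft_torque": the same for the moment, N m; "finger_gap": finger opening in m; "grip_force": force on a finger pad.
Only numpy, scipy, OpenCV 4.12 (cv2) and the standard library are available. Lean on these libraries where they do the work, as an engineer would, in place of code of your own. Each camera call takes 0.05 s, during which the arm holds its last target. There are 200 camera calls.

## Working session

There is one attempt and no reset: what is moved stays moved. The work goes in short steps, Python scripts to look and compute and a tool call to move; the robot and the scene stay as the last step left them, time stands still between calls to the robot, and variables do not carry over. Pictures are saved under pics/ and viewed, at most 10 in all, crops included, and the job is handed in when it is done.

Besides the shell and the picture viewer there is one more tool, called after ">>>" in YAML: its name, and indented under it one key for each argument. jog_arm: Moves the arm, as the interface text tells. Its arguments: {"type":"object","properties":{"moves":{"type":"array","items":{"type":"object","properties":{"fingers":{"type":"number"},"slide":{"type":"array","items":{"type":"number"}},"angular":{"type":"array","items":{"type":"number"}}}}},"squeeze":{"type":"number"}},"required":["moves"]}

```bash
mkdir -p pics
cat > h.py <<'E'
from workcell import *
import numpy as np, cv2
def ray(pic,pt,z):
    f=240/np.tan(np.radians(pic["fovy"])/2); T=np.array(pic["world_from_camera"])
    d=T[:3,:3]@np.array([(pt[0]-pic["cx"])/f,(pt[1]-pic["cy"])/f,1]); o=T[:3,3]
    return o+d*(z-o[2])/d[2]
def save(pic,n): cv2.imwrite("pics/"+n+".png",pic["color"][:,:,::-1])
E
python3 - <<'E'
from h import *
s=get_state();print(s["clock"],s["tcp_pos"],s["orientation"],s["wrist_force"])
for c in("top","side"):
    p=read_camera(c);save(p,c+"1");print(c,p["fovy"],np.round(p["world_from_camera"],3).tolist())
    for n,z in(("receiver",0),("knob_a",.057),("knob_b",.057),("knob_c",.057)):
        for d in tip_of(n,p)[:4]: print(n,np.round(d["point"]),round(d["p"],2),np.round(ray(p,d["point"],z),4))
E
```

```text
0.0 [ 0.19423942 -0.54067105  0.2413961 ] [-9.21966761e-04  9.85177651e-01  1.71534673e-01 -4.44070788e-05] [-0.32223143 -0.92547619  0.32097797]
top 48.237837767267145 [[-0.092, -0.973, 0.212, 0.379], [-0.996, 0.089, -0.022, 0.049], [0.003, -0.213, -0.977, 0.905], [0.0, 0.0, 0.0, 1.0]]
receiver [316. 278.] 0.71 [0.5171 0.0309 0.    ]
knob_a [278. 278.] 0.68 [0.515  0.0918 0.057 ]
knob_a [346. 276.] 0.53 [ 0.5071 -0.0173  0.057 ]
knob_a [311. 265.] 0.43 [0.5306 0.038  0.057 ]
knob_b [278. 278.] 0.68 [0.515  0.0918 0.057 ]
knob_b [346. 276.] 0.53 [ 0.5071 -0.0173  0.057 ]
knob_b [311. 265.] 0.43 [0.5306 0.038  0.057 ]
knob_c [278. 278.] 0.68 [0.515  0.0918 0.057 ]
knob_c [346. 276.] 0.53 [ 0.5071 -0.0173  0.057 ]
knob_c [311. 265.] 0.43 [0.5306 0.038  0.057 ]
side 50.2111785783994 [[0.994, -0.048, 0.1, 0.45], [-0.111, -0.396, 0.911, -0.728], [-0.004, -0.917, -0.399, 0.409], [0.0, 0.0, 0.0, 1.0]]
receiver [311. 277.] 0.59 [0.5153 0.0232 0.    ]
knob_a [315. 243.] 0.64 [0.525  0.0347 0.057 ]
knob_a [310. 259.] 0.55 [ 0.5099 -0.0233  0.057 ]
knob_a [308. 229.] 0.47 [0.5174 0.097  0.057 ]
knob_b [315. 243.] 0.64 [0.525  0.0347 0.057 ]
knob_b [310. 259.] 0.55 [ 0.5099 -0.0233  0.057 ]
knob_b [308. 229.] 0.47 [0.5174 0.097  0.057 ]
knob_c [315. 243.] 0.64 [0.525  0.0347 0.057 ]
knob_c [310. 259.] 0.55 [ 0.5099 -0.0233  0.057 ]
knob_c [308. 229.] 0.47 [0.5174 0.097  0.057 ]
```

Run:
```python
import cv2,numpy as np
a=cv2.imread("pics/top1.png");b=cv2.imread("pics/side1.png")
def c(i,x,y,w,h): return cv2.resize(i[y:y+h,x:x+w],(400,600),interpolation=cv2.INTER_CUBIC)
cv2.imwrite("pics/v1.png",np.vstack([cv2.resize(a[200:350,216:416],(800,600))[:],]))
cv2.imwrite("pics/v2.png",cv2.resize(b[180:330,210:410],(800,600)))
```

```text
(no output)
```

View pics/v1.png

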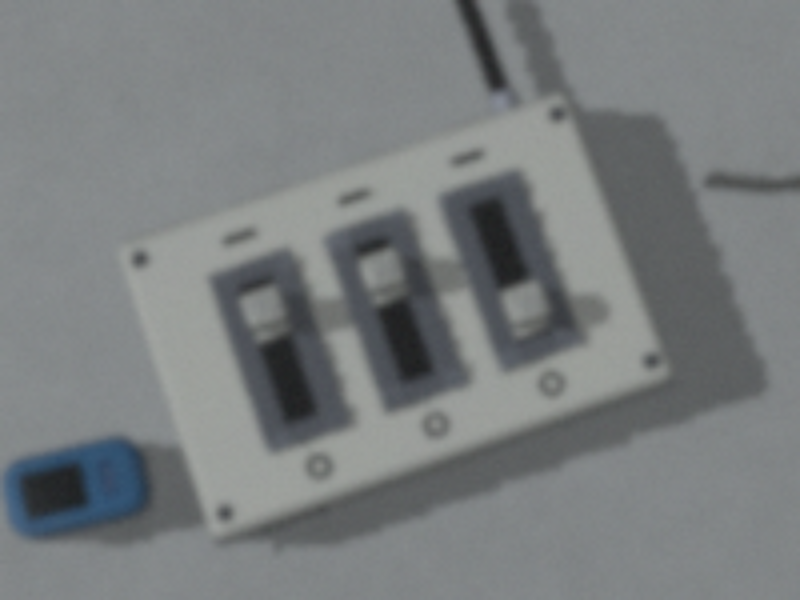

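View pics/v2.png

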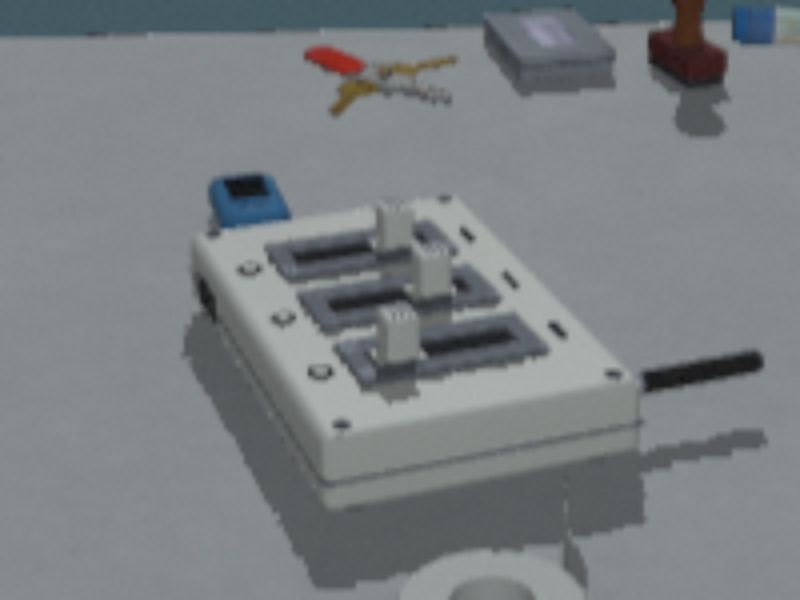

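The receiver is turned about 20°. In the top crop, left knob (265,305) and middle (382,268) stand on, at the bar marks. The right knob (525,298) stands off, at the rings. So the middle has to come towards the robot and the right has to go away from it. I'll fit the pose from the screws, bars and rings in both views.

Run:
```python
from h import *
P={}
for c,off,sc,ri,ba,kn in(("top",(216,200),[(140,259),(558,114),(652,360),(224,512)],[(319,466),(436,424),(551,383)],[(239,237),(354,197),(467,157)],[(265,297),(382,262),(525,292)]),
 ("side",(210,180),[(214,232),(445,198),(614,374),(341,424)],[(250,268),(284,318),(320,371)],[(466,234),(511,280),(558,330)],[(394,205),(433,249),(397,314)])):
    p=read_camera(c)
    g=lambda L,z:np.array([ray(p,(off[0]+(x+.5)/4-.5,off[1]+(y+.5)/4-.5),z)[:2] for x,y in L])
    S,R,B,K=g(sc,.0365),g(ri,.0365),g(ba,.0365),g(kn,.057)
    x=(B-R).mean(0);yaw=np.arctan2(x[1],x[0]);y=R[0]-R[2];B2=B[0]-B[2]
    print(c,"ctr scr",S.mean(0),"marks",((R+B)/2).mean(0),"yaw x",np.degrees(yaw),"yaw y",np.degrees(np.arctan2(-y[0],y[1])),np.degrees(np.arctan2(-B2[0],B2[1])),"spac",np.linalg.norm(y)/2,np.linalg.norm(x))
    C=S.mean(0);a=yaw;M=np.array([[np.cos(a),np.sin(a)],[-np.sin(a),np.cos(a)]])
    print("knobs local",((K-C)@M.T).round(4).tolist(),K.round(4).tolist())
s=get_state()
from scipy.spatial.transform import Rotation as Ro
q=s["orientation"];print(Ro.from_quat([q[1],q[2],q[3],q[0]]).as_matrix().round(4))
```

```text
top ctr scr [0.51402709 0.03358283] marks [0.51398451 0.03374581] yaw x 14.393882512712661 yaw y 14.394214748532283 14.526423323520142 spac 0.04992103099782949 0.09979058275210197
knobs local [[0.019, 0.0483], [0.0167, -0.0005], [-0.014, -0.0504]] [[0.5205, 0.0851], [0.5303, 0.0372], [0.513, -0.0187]]
side ctr scr [0.51505784 0.03700775] marks [0.51494819 0.03686288] yaw x 14.130063215594824 yaw y 14.11885758398886 14.437604461174198 spac 0.05039737182703127 0.09986330454432026
knobs local [[0.0148, 0.0481], [0.0147, -0.0012], [-0.0193, -0.0531]] [[0.5177, 0.0872], [0.5296, 0.0394], [0.5093, -0.0192]]
[[ 9.411e-01  3.380e-01 -0.000e+00]
 [ 3.380e-01 -9.411e-01 -1.000e-04]
 [-0.000e+00  1.000e-04 -1.000e+00]]
```

Both views agree: centre about (0.5145, 0.035), yaw 14.4°, and mark spacing is right at 50 and 100 mm. I'll go to the right knob with the fingers shut and the pad edge facing along the slide.

>>> jog_arm:
  moves:
    - {"fingers": 1, "slide": [300, -262, 0], "angular": [0, 0, 5.3]}
    - {"fingers": 1, "slide": [300, -262, 0], "angular": [0, 0, 5.3]}
    - {"fingers": 1, "slide": [300, -262, 0], "angular": [0, 0, 5.3]}
    - {"fingers": 1, "slide": [300, -262, 0], "angular": [0, 0, 5.3]}
    - {"fingers": 1, "slide": [300, -262, 0], "angular": [0, 0, 5.3]}
    - {"fingers": 1, "slide": [300, -262, 0], "angular": [0, 0, 5.3]}
    - {"fingers": 1, "slide": [300, -262, 0], "angular": [0, 0, 5.3]}
    - {"fingers": 1, "slide": [300, -262, 0], "angular": [0, 0, 5.3]}
    - {"fingers": 1, "slide": [300, -262, 0], "angular": [0, 0, 5.3]}
    - {"fingers": 1, "slide": [300, -262, 0], "angular": [0, 0, 5.3]}
  squeeze: 30

```text
clock: 1.43
tcp_pos: [0.3891, -0.1899, 0.2427]
orientation: [-0.0, 0.992, 0.127, 0.001]
wrist_force: [-0.2, -0.9, -0.4]
finger_gap: 0.0004
grip_force: 0.0
```

```bash
cat >> h.py <<'E'
from scipy.spatial.transform import Rotation as Ro
C=np.array([.5145,.035]);A=np.radians(14.4)
def to(lx,ly,z):
    s=get_state();q=s["orientation"];M=Ro.from_quat([q[1],q[2],q[3],q[0]]).as_matrix();p=np.array(s["tcp_pos"])
    R2=np.array([[np.cos(A),-np.sin(A)],[np.sin(A),np.cos(A)]])
    w=np.r_[C+R2@[lx,ly],z]
    print("t",s["clock"],"local now",((p[:2]-C)@R2*1e3).round(1),p[2].round(4),"F",np.round(s["wrist_force"],1),"gap",s["finger_gap"],"yaw x",np.degrees(np.arctan2(M[1,0],M[0,0])).round(2),"tool z",M[:,2].round(3),"slide",(M.T@(w-p)*1e3).round(1))
E
python3 -c "
from h import *
to(-.048,-.05,.12)"
```

```text
t 1.4333 local now [-177.4 -186.6] 0.2427 F [-0.2 -0.9 -0.4] gap 0.0003678921863747068 yaw x 14.6 tool z [ 0.001  0.    -1.   ] slide [ 129.7 -136.1  122.9]
```

>>> jog_arm:
  moves:
    - {"fingers": 1, "slide": [130, -136, 120]}
    - {"fingers": 1, "slide": [130, -136, 120]}
    - {"fingers": 1, "slide": [130, -136, 120]}
    - {"fingers": 1, "slide": [130, -136, 120]}
    - {"fingers": 1, "slide": [130, -136, 120]}
    - {"fingers": 1, "slide": [130, -136, 120]}
    - {"fingers": 1, "slide": [130, -136, 120]}
    - {"fingers": 1, "slide": [130, -136, 120]}

```text
schema error: expected keys fingers, slide, angular
```

```bash
python3 -c "
from h import *
to(-.048,-.05,.057)
p=read_camera('side');cv2.imwrite('pics/v3.png',cv2.resize(p['color'][150:330,210:450,::-1],(800,600)))"
```

```text
t 1.4333 local now [-177.4 -186.6] 0.2427 F [-0.2 -0.9 -0.4] gap 0.0003678921863747068 yaw x 14.6 tool z [ 0.001  0.    -1.   ] slide [ 129.7 -136.1  185.9]
```

View pics/v3.png

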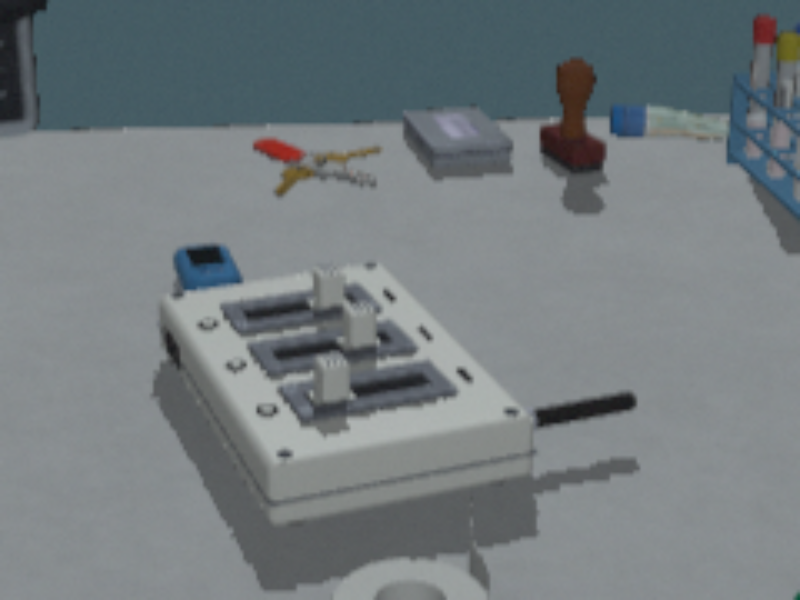

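The move was refused because the rows lacked the "angular" key. The picture shows the receiver unchanged, with the right knob at (332,378) and the gripper not yet in view. Sending it again.

>>> jog_arm:
  moves:
    - {"fingers": 1, "slide": [130, -136, 120], "angular": [0, 0, 0]}
    - {"fingers": 1, "slide": [130, -136, 120], "angular": [0, 0, 0]}
    - {"fingers": 1, "slide": [130, -136, 120], "angular": [0, 0, 0]}
    - {"fingers": 1, "slide": [130, -136, 120], "angular": [0, 0, 0]}
    - {"fingers": 1, "slide": [130, -136, 120], "angular": [0, 0, 0]}
    - {"fingers": 1, "slide": [130, -136, 120], "angular": [0, 0, 0]}
    - {"fingers": 1, "slide": [130, -136, 120], "angular": [0, 0, 0]}
    - {"fingers": 1, "slide": [130, -136, 120], "angular": [0, 0, 0]}

```text
clock: 2.15
tcp_pos: [0.4798, -0.0285, 0.1218]
orientation: [-0.0, 0.992, 0.127, -0.001]
wrist_force: [-0.0, -0.6, 0.7]
finger_gap: 0.0003
grip_force: 0.0
```

```bash
python3 -c "
from h import *
to(-.048,-.05,.057)
p=read_camera('side');cv2.imwrite('pics/v4.png',cv2.resize(p['color'][150:330,210:450,::-1],(800,600)))"
```

```text
t 2.15 local now [-49.5 -52.9] 0.1218 F [-0.  -0.6  0.7] gap 0.00027341728996523523 yaw x 14.57 tool z [-0.002 -0.    -1.   ] slide [ 1.6 -2.9 64.8]
```

View pics/v4.png

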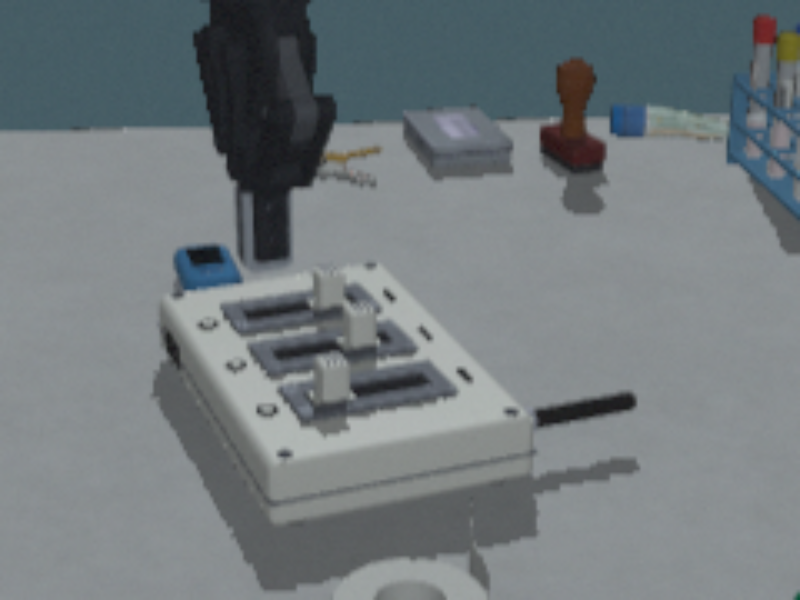

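The shut fingers hang about 65 mm above their target, with the tip at (265,265), on the robot side of the right knob. Now I'll go down and settle.

>>> jog_arm:
  moves:
    - {"fingers": 1, "slide": [0, -2, 35], "angular": [0, 0, 0]}
    - {"fingers": 1, "slide": [0, -2, 50], "angular": [0, 0, 0]}
    - {"fingers": 1, "slide": [0, -2, 64], "angular": [0, 0, 0]}
    - {"fingers": 1, "slide": [0, -2, 64], "angular": [0, 0, 0]}
    - {"fingers": 1, "slide": [0, -2, 64], "angular": [0, 0, 0]}

```text
clock: 2.62
tcp_pos: [0.4794, -0.0283, 0.0589]
orientation: [0.0, 0.992, 0.125, -0.0]
wrist_force: [0.2, 0.1, 0.9]
finger_gap: -0.0003
grip_force: 0.0
```

```bash
python3 -c "
from h import *
to(.001,-.05,.057)
p=read_camera('side');cv2.imwrite('pics/v5.png',cv2.resize(p['color'][150:330,210:450,::-1],(800,600)))"
```

```text
t 2.6167 local now [-49.8 -52.6] 0.0589 F [0.2 0.1 0.9] gap -0.00028800850522445014 yaw x 14.34 tool z [-0. -0. -1.] slide [50.8 -2.6  1.9]
```

View pics/v5.png

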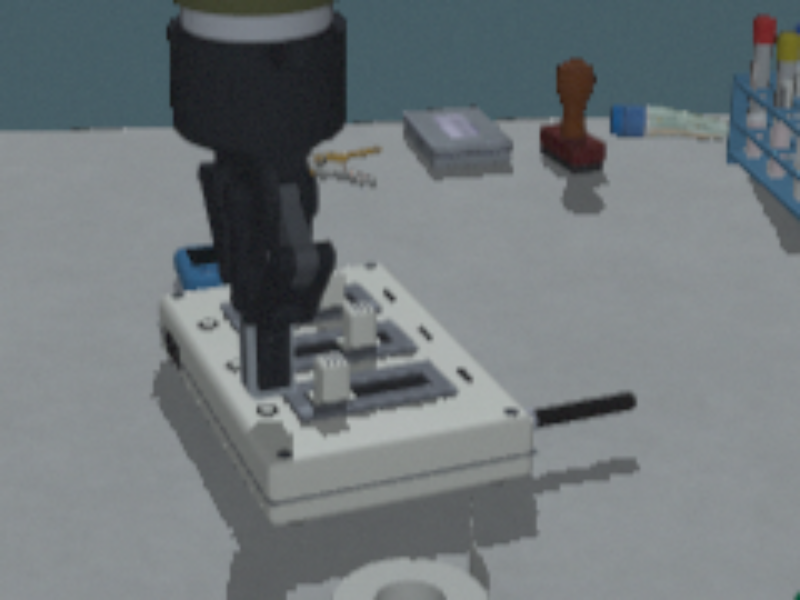

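The tip at (268,390) is in line with the right switch, just short of its knob at (332,378). I'll push it.

>>> jog_arm:
  moves:
    - {"fingers": 1, "slide": [10, -2, 2], "angular": [0, 0, 0]}
    - {"fingers": 1, "slide": [20, -2, 2], "angular": [0, 0, 0]}
    - {"fingers": 1, "slide": [28, -2, 2], "angular": [0, 0, 0]}
    - {"fingers": 1, "slide": [36, -2, 2], "angular": [0, 0, 0]}
    - {"fingers": 1, "slide": [42, -2, 2], "angular": [0, 0, 0]}
    - {"fingers": 1, "slide": [46, -2, 2], "angular": [0, 0, 0]}
    - {"fingers": 1, "slide": [46, -2, 2], "angular": [0, 0, 0]}

```text
clock: 3.25
tcp_pos: [0.525, -0.0133, 0.0563]
orientation: [-0.0, 0.992, 0.126, 0.001]
wrist_force: [0.4, -0.3, 0.6]
finger_gap: -0.0002
grip_force: 0.0
```

```bash
python3 -c "
from h import *
to(.001,-.05,.057)"
```

```text
t 3.25 local now [ -1.9 -49.4] 0.0563 F [ 0.4 -0.3  0.6] gap -0.00023321081589381098 yaw x 14.5 tool z [ 0.001  0.    -1.   ] slide [ 2.9  0.6 -0.7]
```

>>> jog_arm:
  moves:
    - {"fingers": 1, "slide": [2, 0, 0], "angular": [0, 0, 0]}
    - {"fingers": 1, "slide": [3, 0, 0], "angular": [0, 0, 0]}
    - {"fingers": 1, "slide": [3, 0, 0], "angular": [0, 0, 0]}

```text
clock: 3.5
tcp_pos: [0.5263, -0.0128, 0.0561]
orientation: [-0.0, 0.992, 0.126, -0.0]
wrist_force: [-0.8, 0.2, -0.8]
finger_gap: -0.0
grip_force: 0.4
```

```bash
python3 -c "
from h import *
to(.001,-.05,.057)
p=read_camera('side');cv2.imwrite('pics/v6.png',cv2.resize(p['color'][150:330,210:450,::-1],(800,600)))"
```

```text
t 3.5 local now [ -0.5 -49.2] 0.0561 F [-0.8  0.2 -0.8] gap -2.3867039724092167e-05 yaw x 14.46 tool z [-0.  0. -1.] slide [ 1.5  0.8 -0.9]
```

View pics/v6.png

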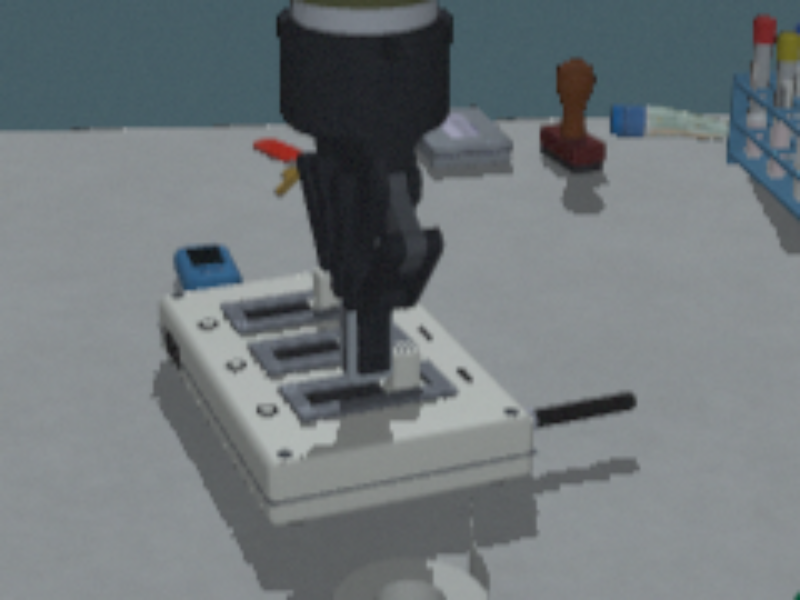

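The right knob has gone along to (405,362), about where its end should be, but no stop force shows yet. I'll go a little further.

>>> jog_arm:
  moves:
    - {"fingers": 1, "slide": [2, 0, 0], "angular": [0, 0, 0]}
    - {"fingers": 1, "slide": [3, 0, 0], "angular": [0, 0, 0]}
    - {"fingers": 1, "slide": [3, 0, 0], "angular": [0, 0, 0]}

```text
clock: 3.8
tcp_pos: [0.527, -0.0126, 0.056]
orientation: [0.0, 0.992, 0.126, -0.002]
wrist_force: [-7.2, -2.1, 5.5]
finger_gap: -0.0002
grip_force: 3.7
```

>>> jog_arm:
  moves:
    - {"fingers": 1, "slide": [2, 0, 0], "angular": [0, 0, 0]}
    - {"fingers": 1, "slide": [2, 0, 0], "angular": [0, 0, 0]}

```text
clock: 3.97
tcp_pos: [0.5271, -0.0125, 0.0559]
orientation: [0.001, 0.992, 0.125, -0.004]
wrist_force: [-12.7, -4.4, 9.2]
finger_gap: 0.0001
grip_force: 6.4
```

```bash
python3 -c "
from h import *
to(.050,0,.11)"
```

```text
t 3.9667 local now [  0.4 -49.1] 0.0559 F [-12.7  -4.4   9.2] gap 0.00011426558737300744 yaw x 14.4 tool z [-0.008 -0.002 -1.   ] slide [ 49.2 -49.1 -54.5]
```

It's at its hard stop: 13 N and no further motion. I'll back off, lift and go across to the far side of the middle knob.

>>> jog_arm:
  moves:
    - {"fingers": 1, "slide": [-15, 0, 0], "angular": [0, 0, 0]}
    - {"fingers": 1, "slide": [-15, 0, 0], "angular": [0, 0, 0]}
    - {"fingers": 1, "slide": [-15, 0, -35], "angular": [0, 0, 0]}
    - {"fingers": 1, "slide": [-15, 0, -55], "angular": [0, 0, 0]}
    - {"fingers": 1, "slide": [-15, 0, -55], "angular": [0, 0, 0]}
    - {"fingers": 1, "slide": [15, -25, -55], "angular": [0, 0, 0]}
    - {"fingers": 1, "slide": [45, -49, -55], "angular": [0, 0, 0]}
    - {"fingers": 1, "slide": [45, -49, -55], "angular": [0, 0, 0]}
    - {"fingers": 1, "slide": [45, -49, -55], "angular": [0, 0, 0]}

```text
clock: 4.72
tcp_pos: [0.5639, 0.0484, 0.1107]
orientation: [0.0, 0.992, 0.127, 0.0]
wrist_force: [-0.5, -0.4, 0.1]
finger_gap: -0.0001
grip_force: 0.0
```

```bash
python3 -c "
from h import *
to(.050,0,.057)"
```

```text
t 4.7167 local now [51.2  0.7] 0.1107 F [-0.5 -0.4  0.1] gap -0.00012373201728690974 yaw x 14.62 tool z [ 0.001 -0.    -1.   ] slide [-1.3  0.7 53.7]
```

>>> jog_arm:
  moves:
    - {"fingers": 1, "slide": [0, 0, 30], "angular": [0, 0, 0]}
    - {"fingers": 1, "slide": [0, 0, 45], "angular": [0, 0, 0]}
    - {"fingers": 1, "slide": [0, 0, 54], "angular": [0, 0, 0]}
    - {"fingers": 1, "slide": [0, 0, 54], "angular": [0, 0, 0]}
    - {"fingers": 1, "slide": [0, 0, 54], "angular": [0, 0, 0]}

```text
clock: 5.13
tcp_pos: [0.5621, 0.0464, 0.057]
orientation: [-0.0, 0.992, 0.125, -0.001]
wrist_force: [0.0, -0.1, 0.6]
finger_gap: -0.0002
grip_force: 0.0
```

```bash
python3 -c "
from h import *
to(0,0,.057)
p=read_camera('side');cv2.imwrite('pics/v7.png',cv2.resize(p['color'][150:330,210:450,::-1],(800,600)))"
```

```text
t 5.1333 local now [49.  -0.8] 0.057 F [ 0.  -0.1  0.6] gap -0.00020509399658338168 yaw x 14.41 tool z [-0.001 -0.    -1.   ] slide [-49.   -0.8   0.1]
```

View pics/v7.png

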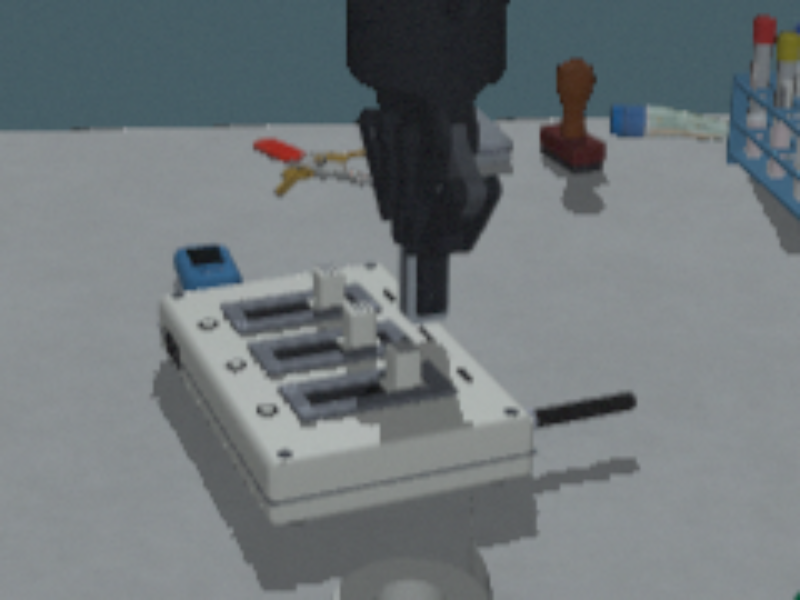

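The right knob stands fully on at (404,362). The fingers at (424,310) are behind the still-on middle knob at (360,325), and the left knob is untouched. I'll push the middle towards the robot.

>>> jog_arm:
  moves:
    - {"fingers": 1, "slide": [-10, 0, 0], "angular": [0, 0, 0]}
    - {"fingers": 1, "slide": [-20, 0, 0], "angular": [0, 0, 0]}
    - {"fingers": 1, "slide": [-28, 0, 0], "angular": [0, 0, 0]}
    - {"fingers": 1, "slide": [-36, 0, 0], "angular": [0, 0, 0]}
    - {"fingers": 1, "slide": [-44, 0, 0], "angular": [0, 0, 0]}
    - {"fingers": 1, "slide": [-49, 0, 0], "angular": [0, 0, 0]}
    - {"fingers": 1, "slide": [-52, 0, 0], "angular": [0, 0, 0]}
    - {"fingers": 1, "slide": [-52, 0, 0], "angular": [0, 0, 0]}

```text
clock: 5.85
tcp_pos: [0.5147, 0.0341, 0.0584]
orientation: [-0.0, 0.992, 0.126, 0.003]
wrist_force: [5.0, 2.1, 0.1]
finger_gap: -0.0001
grip_force: 3.2
```

```bash
python3 -c "
from h import *
to(0,0,.057)"
```

```text
t 5.85 local now [-0.  -0.9] 0.0584 F [5.  2.1 0.1] gap -7.993740662245008e-05 yaw x 14.45 tool z [ 0.006  0.001 -1.   ] slide [ 0.  -0.9  1.4]
```

>>> jog_arm:
  moves:
    - {"fingers": 1, "slide": [-3, 0, 0], "angular": [0, 0, 0]}
    - {"fingers": 1, "slide": [-4, 0, 0], "angular": [0, 0, 0]}
    - {"fingers": 1, "slide": [-4, 0, 0], "angular": [0, 0, 0]}

```text
clock: 6.1
tcp_pos: [0.5145, 0.034, 0.0586]
orientation: [-0.001, 0.992, 0.126, 0.006]
wrist_force: [14.8, 5.4, -7.9]
finger_gap: -0.0
grip_force: 7.9
```

At the stop: 15 N and no motion. I'll back off and lift clear towards the robot's right.

>>> jog_arm:
  moves:
    - {"fingers": 1, "slide": [15, 0, 0], "angular": [0, 0, 0]}
    - {"fingers": 1, "slide": [15, 0, 0], "angular": [0, 0, 0]}
    - {"fingers": 1, "slide": [15, 0, -35], "angular": [0, 0, 0]}
    - {"fingers": 1, "slide": [15, 0, -70], "angular": [0, 0, 0]}
    - {"fingers": 1, "slide": [15, 0, -100], "angular": [0, 0, 0]}
    - {"fingers": 1, "slide": [-10, 35, -110], "angular": [0, 0, 0]}
    - {"fingers": 1, "slide": [-30, 70, -110], "angular": [0, 0, 0]}
    - {"fingers": 1, "slide": [-50, 105, -110], "angular": [0, 0, 0]}
    - {"fingers": 1, "slide": [-70, 140, -110], "angular": [0, 0, 0]}
    - {"fingers": 1, "slide": [-90, 170, -110], "angular": [0, 0, 0]}

```text
clock: 6.93
tcp_pos: [0.4618, -0.1556, 0.1671]
orientation: [-0.0, 0.992, 0.126, -0.001]
wrist_force: [0.8, -0.2, -0.2]
finger_gap: 0.0003
grip_force: 0.0
```

```bash
python3 -c "
from h import *
to(0,0,.057)
q=read_camera('top')
p=read_camera('side')
cv2.imwrite('pics/v8.png',np.hstack([cv2.resize(p['color'][180:330,210:350,::-1],(400,430)),cv2.resize(q['color'][200:350,246:386,::-1],(400,430))]))"
```

```text
t 6.9333 local now [ -98.4 -171.5] 0.1671 F [ 0.8 -0.2 -0.2] gap 0.00025233536658757856 yaw x 14.45 tool z [-0.001  0.    -1.   ] slide [  98.7 -171.4  110.1]
```

View pics/v8.png

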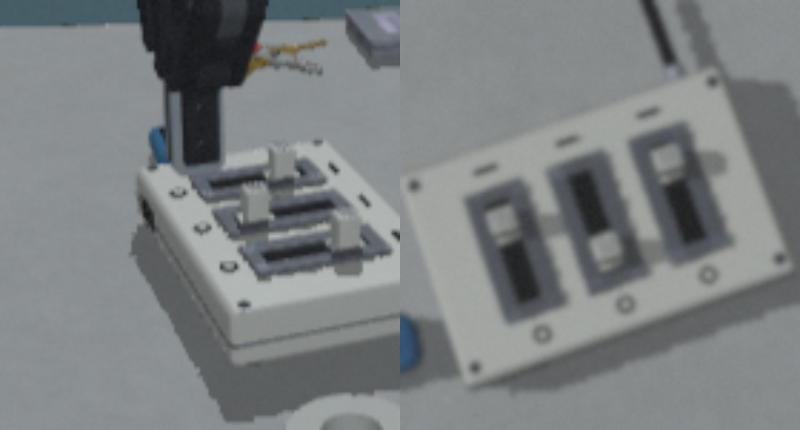

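In the top half, left (504,222) is on, middle (606,250) off and right (668,160) on, each at its end. The gripper is clear of everything.

```bash
python3 -c "
from workcell import *
print(hand_in())"
```

```text
the job is handed in; nothing more can be done
None
```

The switches stand on, off, on from the left: I pushed the right one on and the middle one off, both to their hard stops, left the left one untouched, and handed the job in at about 7 s on the robot's clock.

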